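# Load a module into the hinged test fixture and hold the lid for the swing bolts

## Robot

A 6-joint arm with a two-finger parallel gripper is mounted at the origin on the work surface. World frame = base frame: x ahead of the robot, y to its left, z up, the work surface at z = 0. Lengths are in mm, angles in rad, forces in N, time in s.
With the tool pointing down it reaches from about 350 to 775 mm from the base axis. Payload 7.3 kg.
Tool frame: the origin (TCP) lies on the centre line of the jaws, within the pads' length; the fingertips stand 22 mm ahead of it and the grasp point (between the pads) lies 3 mm ahead of it; z points along the fingers, y is the direction in which the jaws open and shut (so a half turn about z gives the same grasp; the last joint's range is limited). The gripper opens to 92 mm and grips with 3 to 60 N. Pads are 19 mm wide; open, the fingers measure 130 mm over their backs; the gripper's body (75 mm by 190 mm) begins 47 mm behind the grasp point.
Start: joints at [1, 0.342, 1.524, -0, 1.275, -0.146], TCP at [216.36, 478.363, 248.741] pointing down, gripper open.
Joint ranges: [-2.53, 2.53], [-0.77, 2.02], [0.04, 2.7], [-1, 4.14], [0.28, 2.66], [-3.11, 3.11]. Speed limits (rad/s): [2.57, 2.57, 3.14, 3.14, 3.14, 3.14].

## Interface

Orientations are given as [roll, pitch, yaw] about the fixed x, y, z axes, in that order (R = Rz(yaw) Ry(pitch) Rx(roll)).
In Python, from plant import get_obs, capture, close_job gives the robot as it stands.
- The arm moves only by the tool carry_out, never from a script. Its arguments are lists of equal length, an entry for each row: "xyz": the shift along the tool's x, y, z scaled (see below), a list of three; "dr": the turn, a rotation vector about the tool's x, y, z scaled (see below), a list of three. A call has 1 to 8 rows; each row shifts and turns the commanded pose from where the row before left it, along the tool's axes as they then stand; what a row does not reach is not made up. The controller multiplies each number of a shift by 0.06 m and each number of a turn by 8 degrees. A row lasts 1/8 s, in which the tool goes at most 62.5 mm and 10.7 degrees, less where a joint would pass 70% of its speed; a pose out of reach is approached as far as the arm can. A call with a number of a shift or a turn outside -1 to 1 is refused whole. A call with a gripper value outside its range is refused whole. "gripper" is the gripper's target within -1 to 1 (fully open at 1, half-way at 0, shut at -1), set as the call begins (left out, the last holds). The fingers move at their own pace and stop on an object; the grip force is fixed at half the most. Time passes only in rows, so rows that do not move let the fingers close. It gives the time, the measured TCP pose, the force and the opening at its end, in the units of the state.
- get_obs(): the state, without advancing time (a new reading comes with each control period).
- capture(name): name is "scene" or "top" or "wrist"; returns a dict with "image" (400x640x3 uint8, blue, green, red), "fx", "fy", "cx", "cy" (pixels), "pose" (4x4, takes a point from camera to world coordinates). Camera axes: x right, y up, looking along -z (the intrinsics and any distortion apply to the point x, -y, -z); pixel columns grow to the right and rows downward; lengths in mm; the calibration is good to about 2 mm. A picture is of the moment at which its call begins. There is no depth.
- close_job(): hands the job in, once; it reports no verdict.
The state is a dict: "time": time; "joint_positions": joint angles; "dq": joint speeds; "tau": joint torques, N m; "tool_pos": TCP position; "tcp_rot": TCP orientation; "contact_force": force on the tool from outside, world axes, zero at the start; "moment": the same for the moment, N m; "grip_width": finger opening in mm.
Only numpy, scipy, OpenCV 4.12 (cv2) and the standard library are available. Lean on these libraries where they do the work, as an engineer would, in place of code of your own. Each camera call takes 0.05 s, during which the arm holds its last target.

## Task

Lower the short module (the metal housing with one coax stub) into the nest of the hinged-lid test fixture, right down and with its stub in the open notch, do not drop it in, and swing the lid down onto it. Then press on the middle of the lid's free edge, between the two bolt slots, until the lid lies level and its spring pad bears on the module with about 18 N (springs half compressed; never bottom them), and finish while still holding it there with a steady push, so that I can swing up the two bolts and run down the nuts. Leave everything else on the bench where it is.

Things in the scene. Friction and masses are not known exactly. Their poses are not given: they have to be found in the camera images.
- module: The part to load: a machined aluminium module housing, 46 wide (its x) x 80 long (its y) x 18 high (z) mm, one brass coax stub (8 to 9.6 mm diameter, 12 mm long, centred 9 mm above the underside) sticking out of its -y end. Lies flat on the bench. Origin at the centre of the underside, z up. About 0.14 kg (varies).
- fixture: Test fixture bolted to the bench: aluminium base 140 (x) x 180 (y, -62 to +118) mm, flat top 45 mm above the bench. Origin on the bench directly under the nest's centre, z up. Hinge posts 12 mm thick at x = +-61, y = +95 mm, up to 92 mm above the bench. Two swing bolts with nuts lie swung out to the front at x = +-42, out to y = -131 mm, under 42 mm high.
- nest (a point): Centre of the nest's floor, 45 mm above the bench, axes as the fixture's. The module lies here with its x, y along the fixture's x, y. Pocket 83 (y) x 49 (x) mm: end guides and corner cheeks stand 13 mm above the floor, upright for 7 mm, then sloped out as a lead-in. Both long sides are open for fingers over the middle 59 mm. A loaded module's top is 63 mm above the bench.
- notch (a point): Middle of the notch, 18 mm wide, in the nest's -y end guide, 46 mm from the nest's centre and 9 mm above its floor: the module's stub lies in it. The +y end guide has no notch.
- lid (a joint): Lid angle, rad: 0 = level (closed), grows as it opens, stops at -0.06. Starts open, leaning back past upright (1.85 to 2.15). A friction hinge (0.3 N m) holds it wherever it is left; lid and pad weigh 0.27 kg. Dark plastic plate 110 wide (x), 8 thick, reaching 173 mm from the hinge axis, then a tab 50 wide out to 198 mm. When level its underside is 80, its top face 88 mm above the bench.
- lid_hinge (a point): Middle of the lid's hinge axis, which runs along the fixture's x in the plane of the lid's underside: at x = 0, y = +95 mm of the fixture, 80 mm above the bench. The lid swings over from the +y side (open) to the -y side (closed).
- tab (a point): Middle of the tab at the lid's free edge, on the outer face (the top when closed), 185 mm from the hinge axis: the place to push. Axes as the lid's: x along the hinge, z out of the outer face; parallel to the fixture's when level. The two bolt slots, 10 mm wide, are open cuts in the lid's edge at x = +-42 mm, 155 to 173 mm from the axis.
- pad: White spring-loaded pad under the lid, 36 x 60 x 6 mm, centred 95 mm from the hinge axis; origin at the centre of its pressing face, 21.5 mm below the lid's underside when free. Gives 9 mm against springs of 4 N/mm (bottoms at 36 N). Meets a loaded module at a lid angle of about 0.07 to 0.09 rad; lid level = pressed in 4.5 mm = 18 N, which takes about 6 to 10 N down on the tab.
- long_module: Bystander: similar but longer housing, 46 x 112 x 18 mm, with a coax stub on both ends; origin at the centre of the underside. Does not fit the nest.
- switch_box: Bystander: die-cast connector box 60 x 95 x 34 mm with four sockets and two toggles; origin at the centre of the underside.
- driver: Bystander: screwdriver 170 mm long lying along its x; origin below its middle.
- tweezers: Bystander: steel tweezers 120 mm long lying along their x.
- wafer_box: Bystander: flat round clear wafer box, 116 mm diameter, 25 mm high; origin at the centre of the underside.
- objective: Bystander: dark metal microscope objective standing upright, 38 mm diameter, 50 mm high.
- jar: Bystander: amber glass jar with a cap, 48 mm diameter, 60 mm high.
Things that resemble listed ones, but are neither listed nor needed, are in the scene too. Leave any brown or turquoise look-alike of the module alone.

How it is judged (in metres and radians):
On the way, in this order (a step that is already met when the one before it is completed fails the run):
1. the module lies fully down in the nest, released (horizontal distance between module and nest below 0.0035 m and z of module in the frame of nest between -0.002 and 0.0025 m and angle between the y axis of module and the y axis of fixture, either way round below 0.07 rad and angle between module's own z axis and vertical below 0.05 rad and contact force between the fingers and module below 0.05 N), for 0.2 s.
2. the lid is swung down and its pad touches the module (contact force between pad and module above 1 N and value of joint lid below 0.12 rad), for 0.1 s.
At the end, for the whole second after the job is handed in: Module fully down in the nest (within 3.5 mm, 4 degrees); lid level within 0.03 rad, pad bearing on the module with 12 to 24 N all through the last second; fingers still pressing (over 2 N), within 30 mm of the tab's middle across the lid and 60 mm along it (horizontal distance between module and nest below 0.0035 m and z of module in the frame of nest between -0.002 and 0.0025 m and angle between the y axis of module and the y axis of fixture, either way round below 0.07 rad and angle between module's own z axis and vertical below 0.05 rad and contact force between pad and module between 12 and 24 N and value of joint lid between -0.03 and 0.03 rad and contact force between the fingers and fixture above 2 N and x of the grasp point in the frame of tab between -0.03 and 0.03 m and y of the grasp point in the frame of tab between -0.06 and 0.06 m and linear speed of module below 0.02 m/s); the arm keeps its last pose, push and grip.
It fails at once if the pad's springs are bottomed (over 33 N on the module) (contact force between pad and module above 33 N).
It fails at once if the module is dropped (moves faster than 0.5 m/s out of the fingers) (contact force between the fingers and module below 0.05 N and linear speed of module above 0.5 m/s).
It fails at once if another thing on the bench is moved more than 30 mm (distance of any of long_module, switch_box, driver, tweezers, wafer_box, objective, jar from where it was at the start of the episode above 0.03 m).
It also fails if it takes over 67 s, if anything falls off the work surface, if the arm or the gripper's body presses on something with over 40 N, if the wrist force passes 120 N, or if a joint passes its speed limit or range.

## Working session

There is one attempt and no reset: what is moved stays moved. The work goes in short steps, Python scripts to look and compute and a tool call to move; the robot and the scene stay as the last step left them, time stands still between calls to the robot, and variables do not carry over. Pictures are saved under pics/ and viewed, and the job is handed in when it is done.

Besides the shell and the picture viewer there is one more tool, called after ">>>" by a JSON object that holds its "api" and its "payload". carry_out: Moves the arm, as the interface text tells. Shifts and turns lie within -1 to 1; 1 stands for 0.06 m of shift or 8 degrees of turn. Its arguments: {"type":"object","properties":{"xyz":{"type":"array"},"dr":{"type":"array"},"gripper":{"type":"number"}},"required":["xyz","dr"]}

```bash
ls; mkdir -p pics
python3 - <<'E'
from plant import get_obs,capture
import cv2,numpy as np
print(get_obs())
for n in("scene","top","wrist"):
    c=capture(n);cv2.imwrite(f"pics/{n}0.png",c["image"]);print(n,c["fx"],c["fy"],c["cx"],c["cy"],np.round(c["pose"],4).tolist(),[k for k in c])
E
```

```text
pics
{'time': 0.0, 'joint_positions': array([ 9.99992454e-01,  3.42713399e-01,  1.52501705e+00,  7.60717335e-06,
        1.27541302e+00, -1.45977544e-01]), 'dq': array([-0.00202495, -0.00094278, -0.00093793, -0.00262991, -0.00044693,
       -0.00196865]), 'tau': array([-1.24036437e-04, -4.31223679e+01, -2.44216937e+01,  7.16327643e-02,
        5.57912013e-02, -8.66563755e-05]), 'tool_pos': array([216.14586636, 478.02630213, 248.04977441]), 'tcp_rot': array([-3.14005939e+00, -2.32778069e-04,  2.71676393e+00]), 'contact_force': array([ 0.06349617,  0.49719322, -0.27998168]), 'moment': array([-0.05797762,  0.00355938,  0.02059394]), 'grip_width': 91.95657740763674}
scene 406.3184124517146 406.3184124517146 323.90249557335517 197.07551792995145 [[0.5403, -0.7211, 0.4337, 1024.9785], [0.8414, 0.4581, -0.2865, -375.8548], [0.0079, 0.5198, 0.8543, 1035.1108], [0.0, 0.0, 0.0, 1.0]] ['image', 'fx', 'fy', 'cx', 'cy', 'pose']
top 405.7873023076622 405.7873023076622 323.67577838074783 200.68240007975908 [[0.0192, 0.9952, -0.0958, 416.0837], [-0.9998, 0.018, -0.0126, -56.0983], [-0.0108, 0.096, 0.9953, 1292.5153], [0.0, 0.0, 0.0, 1.0]] ['image', 'fx', 'fy', 'cx', 'cy', 'pose']
wrist 331.2902589886721 331.2902589886721 318.05348544150183 201.3265275103954 [[0.4114, -0.8797, -0.2382, 151.2587], [0.9114, 0.3966, 0.1095, 506.9113], [-0.0018, -0.2622, 0.965, 384.1643], [0.0, 0.0, 0.0, 1.0]] ['image', 'fx', 'fy', 'cx', 'cy', 'pose']
```

View pics/scene0.png

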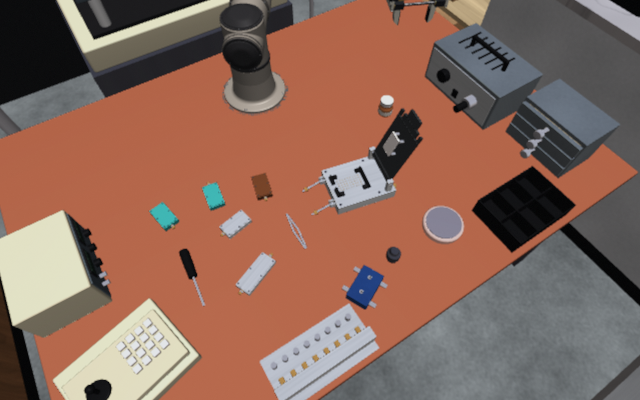

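View pics/top0.png

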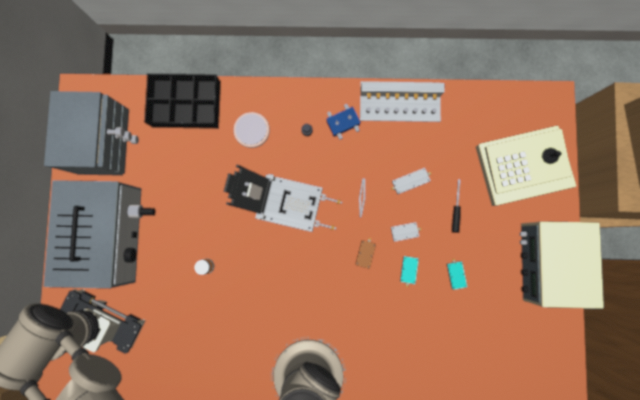

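View pics/wrist0.png

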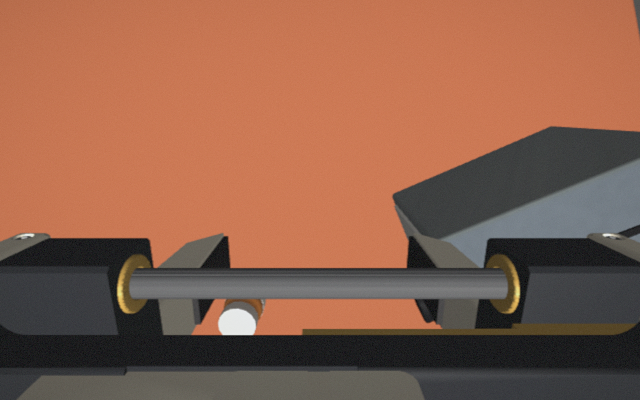

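Candidates in the top picture: light grey (406,232) and (411,180), brown (366,253), turquoise (410,270) and (457,275). The short grey one at (406,232) fits, since (411,180) is longer. I'll check this in enlarged crops.

Run:
```python
import cv2,numpy as np
t=cv2.imread("pics/top0.png");s=cv2.imread("pics/scene0.png")
def crop(im,x0,y0,w,h,k):return cv2.resize(im[y0:y0+h,x0:x0+w],None,fx=k,fy=k,interpolation=cv2.INTER_CUBIC)
cv2.imwrite("pics/c1.png",crop(t,380,160,60,90,6))
cv2.imwrite("pics/c2.png",crop(t,220,155,130,85,6))
cv2.imwrite("pics/c3.png",crop(s,205,195,80,100,6))
cv2.imwrite("pics/c4.png",crop(s,295,100,130,120,5))
a=np.hstack([crop(t,380,160,60,90,6),crop(s,205,195,70,90,6)]);cv2.imwrite("pics/c13.png",a)
```

```text
(no output)
```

View pics/c13.png

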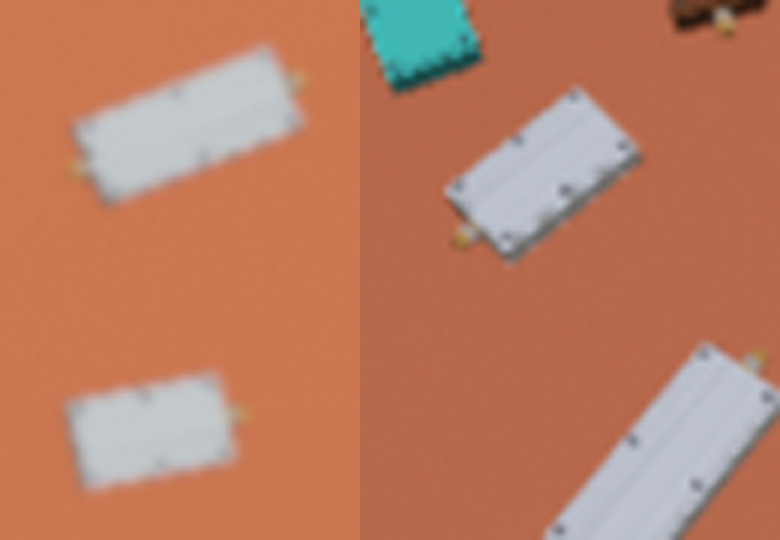

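View pics/c2.png

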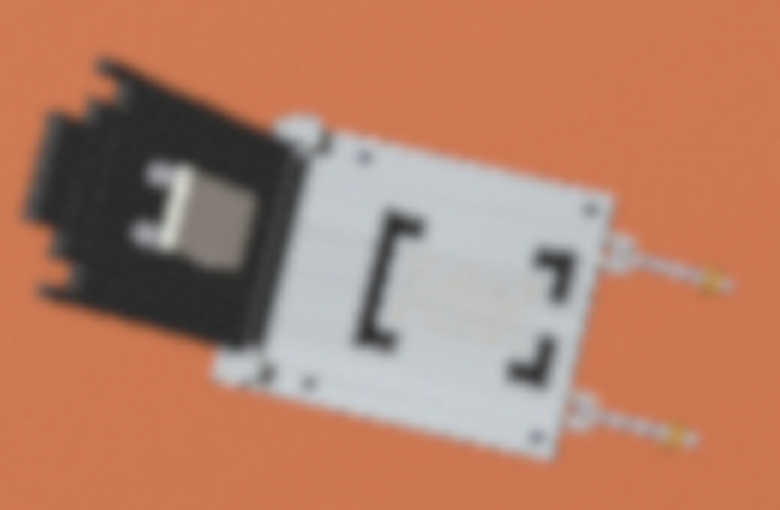

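View pics/c4.png

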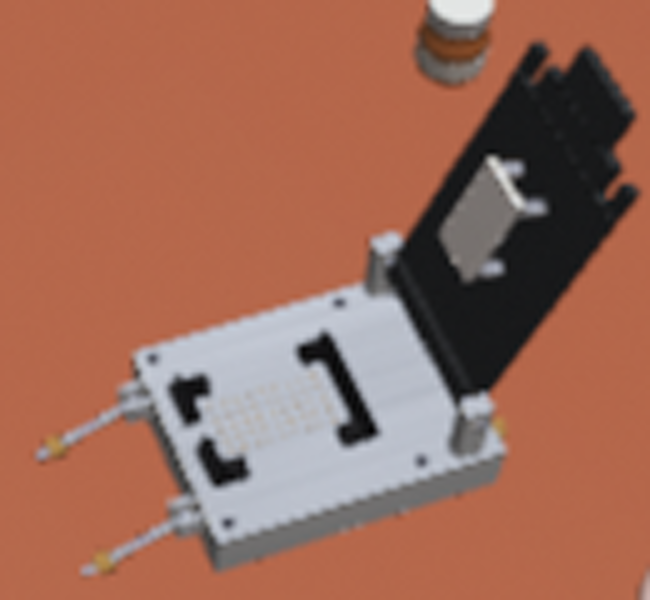

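```bash
cat > h.py <<'E'
import numpy as np
from scipy.optimize import least_squares
from plant import get_obs,capture
def proj(c,P):
    P=np.atleast_2d(P);T=np.linalg.inv(np.array(c["pose"]));q=P@T[:3,:3].T+T[:3,3]
    return np.c_[c["cx"]+c["fx"]*q[:,0]/-q[:,2],c["cy"]-c["fy"]*q[:,1]/-q[:,2]]
def back(c,uv,z):
    uv=np.atleast_2d(uv);d=np.c_[(uv[:,0]-c["cx"])/c["fx"],-(uv[:,1]-c["cy"])/c["fy"],-np.ones(len(uv))]
    T=np.array(c["pose"]);d=d@T[:3,:3].T;o=T[:3,3]
    return o+d*((z-o[2])/d[:,2])[:,None]
def uc(p,x0,y0,k):return (np.array(p,float)+.5)/k-.5+[x0,y0]
def Rz(a):return np.array([[np.cos(a),-np.sin(a),0],[np.sin(a),np.cos(a),0],[0,0,1]])
def fit(obs,g):
    # obs: list of (cam, local pts Nx3, uv Nx2)
    f=lambda p:np.concatenate([(proj(c,np.array(L,float)@Rz(p[2]).T+[p[0],p[1],0])-uv).ravel() for c,L,uv in obs])
    r=least_squares(f,g,x_scale=[10,10,.1]);return r.x,np.round(f(r.x).reshape(-1,2),2)
E
python3 - <<'E'
from h import *
t=capture("top");s=capture("scene")
mt=uc([(67,403),(217,373),(237,458),(85,490)],380,160,6)
print(back(t,mt,18).round(1))
ms=uc([(576-360,88),(445-360,190),(510-360,260),(640-360,157)],205,195,6)
print(back(s,ms,18).round(1))
# module local: +y end left in top image; x up
L=[(23,40,18),(23,-40,18),(-23,-40,18),(-23,40,18)]
for obs in ([(t,L,mt)],):
    print(fit(obs,[520,-200,0]))
Ls=[(-23,40,18),(-23,-40,18),(23,-40,18),(23,40,18)]
print(fit([(s,Ls,ms)],[520,-200,0]));print(fit([(t,L,mt),(s,Ls,ms)],[520,-200,0]))
ft=uc([(612,195),(552,460),(212,378)],220,155,6);LF=[(70,-62,45),(-70,-62,45),(-70,118,45)]
fs=uc([(137,355),(215,545),(505,440)],295,100,5);LS=[(-70,-62,45),(70,-62,45),(70,118,45)]
print(back(t,ft,45).round(1),back(s,fs,45).round(1))
for o in ([(t,LF,ft)],[(s,LS,fs)],[(t,LF,ft),(s,LS,fs)]):print(fit(o,[520,80,0]))
E
```

```text
[[ 460.6 -251.5   18. ]
 [ 477.7 -329.6   18. ]
 [ 433.7 -339.9   18. ]
 [ 415.6 -261.    18. ]]
[[ 414.7 -258.8   18. ]
 [ 431.1 -335.    18. ]
 [ 480.  -325.3   18. ]
 [ 464.4 -250.3   18. ]]
(array([ 4.46886796e+02, -2.95488206e+02,  2.19929681e-01]), array([[-0.02, -0.01],
       [-0.03, -0.12],
       [-0.1 ,  0.16],
       [ 0.15, -0.04]]))
(array([ 4.47580340e+02, -2.92283742e+02,  2.06544818e-01]), array([[ 0.65,  0.4 ],
       [-0.04,  0.78],
       [-0.75, -0.23],
       [ 0.18, -0.97]]))
(array([ 4.47240788e+02, -2.93680405e+02,  2.13235165e-01]), array([[-0.57, -0.22],
       [-0.54, -0.17],
       [-0.71,  0.13],
       [-0.49, -0.24],
       [ 0.06,  0.52],
       [-0.54,  1.02],
       [-1.16, -0.05],
       [-0.34, -0.91]]))
[[578.4 -33.   45. ]
 [441.3  -5.   45. ]
 [480.  170.6  45. ]] [[441.8   1.2  45. ]
 [574.7 -31.8  45. ]
 [606.7 149.   45. ]]
(array([ 5.23121306e+02,  4.12437700e+01, -2.11053024e-01]), array([[ 0.33, -0.06],
       [-0.1 , -0.13],
       [-0.23,  0.19]]))
(array([ 5.18361187e+02,  4.58355445e+01, -1.94890999e-01]), array([[-1.5 , -0.57],
       [ 1.01, -0.45],
       [ 0.42,  0.94]]))
(array([ 5.21035431e+02,  4.35073076e+01, -2.00000293e-01]), array([[-0.6 ,  0.32],
       [-0.55,  0.38],
       [-0.85,  1.32],
       [-1.6 ,  0.28],
       [ 0.69,  0.58],
       [ 0.33,  2.17]]))
```

```bash
cat >> h.py <<'E'
def rows(p0,yaw0,p1,yaw1,n):
    p0=np.array(p0,float);d=(np.array(p1)-p0)/n;dy=(yaw1-yaw0)/n;out=[];y=yaw0
    for i in range(n):
        c,s=np.cos(y),np.sin(y)
        out.append([round((d[0]*c+d[1]*s)/60,3),round((d[0]*s-d[1]*c)/60,3),round(-d[2]/60,3)]);y+=dy
    print("xyz",out,"dz_turn",round(-np.degrees(dy)/8,3))
E
python3 - <<'E'
from h import *
rows([216.4,478.4,248.7],2.717,[370,60,250],1.791,8)
rows([370,60,250],1.791,[447,-295,250],1.791,7)
E
```

```text
xyz [[np.float64(-0.651), np.float64(-0.662), np.float64(-0.003)], [np.float64(-0.723), np.float64(-0.583), np.float64(-0.003)], [np.float64(-0.785), np.float64(-0.495), np.float64(-0.003)], [np.float64(-0.837), np.float64(-0.401), np.float64(-0.003)], [np.float64(-0.878), np.float64(-0.302), np.float64(-0.003)], [np.float64(-0.907), np.float64(-0.199), np.float64(-0.003)], [np.float64(-0.924), np.float64(-0.093), np.float64(-0.003)], [np.float64(-0.928), np.float64(0.015), np.float64(-0.003)]] dz_turn 0.829
xyz [[np.float64(-0.865), np.float64(-0.006), np.float64(-0.0)], [np.float64(-0.865), np.float64(-0.006), np.float64(-0.0)], [np.float64(-0.865), np.float64(-0.006), np.float64(-0.0)], [np.float64(-0.865), np.float64(-0.006), np.float64(-0.0)], [np.float64(-0.865), np.float64(-0.006), np.float64(-0.0)], [np.float64(-0.865), np.float64(-0.006), np.float64(-0.0)], [np.float64(-0.865), np.float64(-0.006), np.float64(-0.0)]] dz_turn -0.0
```

>>> {"api": "carry_out", "payload": {"xyz": [[-0.65, -0.66, 0], [-0.72, -0.58, 0], [-0.785, -0.495, 0], [-0.84, -0.4, 0], [-0.88, -0.3, 0], [-0.91, -0.2, 0], [-0.925, -0.09, 0], [-0.93, 0.015, 0]], "dr": [[0, 0, 0.83], [0, 0, 0.83], [0, 0, 0.83], [0, 0, 0.83], [0, 0, 0.83], [0, 0, 0.83], [0, 0, 0.83], [0, 0, 0.83]], "gripper": 1}}

```text
time: 1.25
tool_pos: [370.6, 58.2, 248.9]
tcp_rot: [3.141, 0.0, 1.786]
contact_force: [1.7, 1.3, -0.5]
grip_width: 92.0
```

>>> {"api": "carry_out", "payload": {"xyz": [[-0.865, 0, 0], [-0.865, 0, 0], [-0.865, 0, 0], [-0.865, 0, 0], [-0.865, 0, 0], [-0.865, 0, 0], [-0.865, 0, 0], [0, 0, 0]], "dr": [[0, 0, 0], [0, 0, 0], [0, 0, 0], [0, 0, 0], [0, 0, 0], [0, 0, 0], [0, 0, 0], [0, 0, 0]]}}

```text
time: 2.25
tool_pos: [449.1, -297.7, 247.8]
tcp_rot: [-3.141, 0.0, 1.786]
contact_force: [-0.6, -0.4, -0.0]
grip_width: 91.5
```

Run:
```python
from h import *
import cv2
w=capture("wrist");cv2.imwrite("pics/w1.png",w["image"])
print(w["pose"].round(3).tolist());print(proj(w,[[447,-295,18]]))
np.save("w1.npy",w["pose"])
o=get_obs();print(o["tool_pos"],o["tcp_rot"])
```

```text
[[0.977, -0.207, -0.055, 433.394], [0.214, 0.942, 0.257, -229.137], [-0.001, -0.263, 0.965, 383.82], [0.0, 0.0, 0.0, 1.0]]
[[317.64318142 173.33681638]]
[ 448.79957358 -295.70846225  247.86875196] [-3.14089562e+00 -1.30396625e-03  1.78742009e+00]
```

View pics/w1.png

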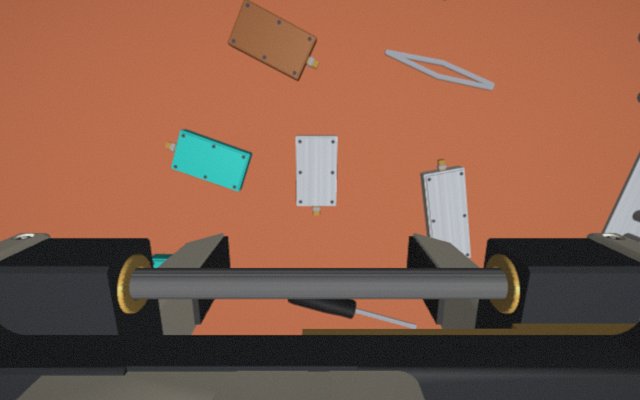

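Run:
```python
from h import *
import cv2
w=cv2.imread("pics/w1.png");cv2.imwrite("pics/w1c.png",cv2.resize(w[125:220,280:360],None,fx=6,fy=6,interpolation=cv2.INTER_CUBIC))
```

```text
(no output)
```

View pics/w1c.png

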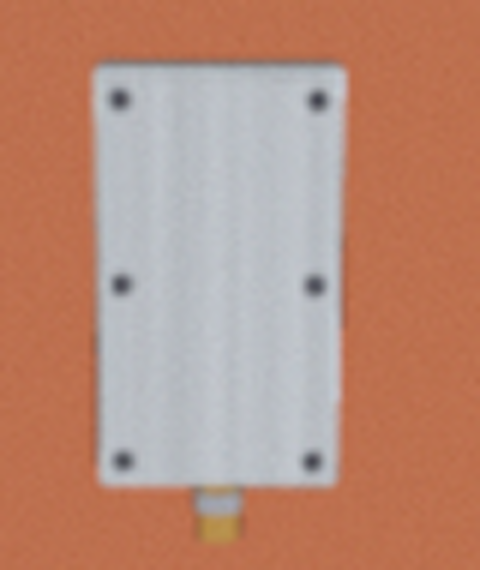

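Run:
```python
from h import *
w=capture("wrist")
uv=uc([(94,65),(347,67),(339,486),(100,486)],280,125,6)
print(fit([(w,[(-23,40,18),(23,40,18),(23,-40,18),(-23,-40,18)],uv)],[447,-295,.2]))
p=back(w,uv,18);print(np.linalg.norm(p-np.roll(p,1,0),axis=1))
o=get_obs();print(o["tool_pos"],o["tcp_rot"],o["time"])
```

```text
(array([ 4.44611829e+02, -2.91145771e+02,  2.13510296e-01]), array([[-0.09, -0.31],
       [ 0.1 , -0.47],
       [ 0.1 ,  0.52],
       [-0.1 ,  0.36]]))
[79.23706516 45.80187753 78.86844195 45.75350248]
[ 448.7361946  -294.49702195  248.10559408] [-3.14094475e+00 -1.53702372e-03  1.78877028e+00] 2.35
```

Run:
```python
from h import *
w=capture("wrist");a=w["pose"].copy();o=get_obs();print(o["tool_pos"],o["tcp_rot"],o["time"]);print(a.round(3)[:3,3],np.load("w1.npy").round(3)[:3,3])
w["pose"]=np.load("w1.npy")
uv=uc([(94,65),(347,67),(339,486),(100,486)],280,125,6)
print(fit([(w,[(-23,40,18),(23,40,18),(23,-40,18),(-23,-40,18)],uv)],[447,-295,.2]))
rows(o["tool_pos"],o["tcp_rot"][2],[445,-292.5,110],1.571+.217,3)
```

```text
[ 448.78886056 -293.89273846  248.41572269] [-3.14115054e+00 -1.22544991e-03  1.78973438e+00] 2.4
[ 432.911 -226.193  384.242] [ 433.394 -229.137  383.82 ]
(array([ 4.45059583e+02, -2.93431258e+02,  2.12268418e-01]), array([[-0.1 , -0.31],
       [ 0.11, -0.47],
       [ 0.1 ,  0.52],
       [-0.11,  0.36]]))
xyz [[np.float64(0.012), np.float64(-0.019), np.float64(0.769)], [np.float64(0.012), np.float64(-0.019), np.float64(0.769)], [np.float64(0.012), np.float64(-0.019), np.float64(0.769)]] dz_turn 0.004
```

>>> {"api": "carry_out", "payload": {"xyz": [[0.02, -0.055, 0.5], [0, 0, 0.8], [0, 0, 0.8], [0, 0, 0.6], [0, 0, 0.3], [0, 0, 0], [0, 0, 0]], "dr": [[0, 0, 0.05], [0, 0, 0], [0, 0, 0], [0, 0, 0], [0, 0, 0], [0, 0, 0], [0, 0, 0]], "gripper": 0.5}}

```text
time: 3.28
tool_pos: [446.2, -293.9, 69.9]
tcp_rot: [3.141, 0.001, 1.784]
contact_force: [-0.0, -0.3, -0.2]
grip_width: 68.7
```

Run:
```python
from h import *
import cv2
w=capture("wrist");cv2.imwrite("pics/w2.png",w["image"])
o=get_obs();print(o["tool_pos"],o["tcp_rot"],o["grip_width"])
L=np.array([(-23,40,18),(23,40,18),(23,-40,18),(-23,-40,18)]);print(proj(w,L@Rz(.2123).T+[445.1,-293.4,0]))
np.save("w2.npy",w["pose"])
```

```text
[ 446.32557999 -294.21771249   70.0700998 ] [3.14016196e+00 1.79430799e-03 1.78341770e+00] 68.46149906524231
[[277.43968172 164.63280022]
 [358.06430977 164.73193182]
 [353.87621021 290.04059774]
 [281.3579564  289.97356968]]
```

View pics/w2.png

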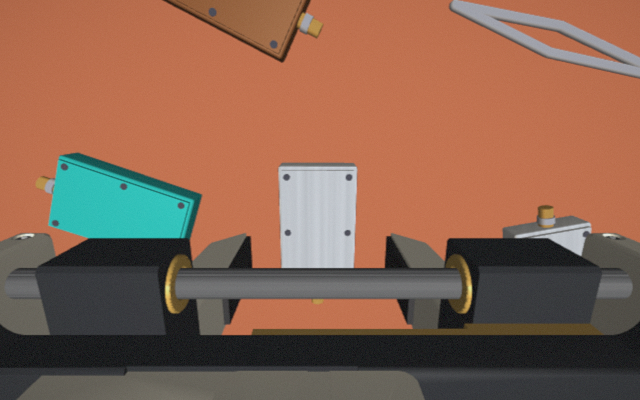

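>>> {"api": "carry_out", "payload": {"xyz": [[0.017, -0.017, 0.35], [0, 0, 0.25], [0, 0, 0.15], [0, 0, 0], [0, 0, 0]], "dr": [[0, 0, 0], [0, 0, 0], [0, 0, 0], [0, 0, 0], [0, 0, 0]]}}

```text
time: 3.95
tool_pos: [444.7, -293.7, 24.1]
tcp_rot: [3.141, 0.001, 1.783]
contact_force: [-0.4, -0.2, 0.4]
grip_width: 69.1
```

>>> {"api": "carry_out", "payload": {"xyz": [[0, 0, 0], [0, 0, 0], [0, 0, 0], [0, 0, 0], [0, 0, 0]], "dr": [[0, 0, 0], [0, 0, 0], [0, 0, 0], [0, 0, 0], [0, 0, 0]], "gripper": -0.3}}

```text
time: 4.58
tool_pos: [444.6, -293.5, 23.9]
tcp_rot: [3.141, 0.0, 1.783]
contact_force: [-0.3, 0.2, 2.8]
grip_width: 45.6
```

Run:
```python
from h import *
rows([444.6,-293.5,175],1.783,[499.6,-65.7,175],1.366,6)
```

```text
xyz [[np.float64(0.586), np.float64(0.283), np.float64(-0.0)], [np.float64(0.605), np.float64(0.241), np.float64(-0.0)], [np.float64(0.62), np.float64(0.199), np.float64(-0.0)], [np.float64(0.632), np.float64(0.155), np.float64(-0.0)], [np.float64(0.641), np.float64(0.111), np.float64(-0.0)], [np.float64(0.648), np.float64(0.066), np.float64(-0.0)]] dz_turn 0.498
```

>>> {"api": "carry_out", "payload": {"xyz": [[0, 0, -0.2], [0, 0, -0.6], [0, 0, -0.8], [0, 0, -0.7], [0, 0, -0.2], [0, 0, 0]], "dr": [[0, 0, 0], [0, 0, 0], [0, 0, 0], [0, 0, 0], [0, 0, 0], [0, 0, 0]]}}

```text
time: 5.32
tool_pos: [444.3, -293.4, 173.9]
tcp_rot: [3.141, 0.0, 1.783]
contact_force: [0.5, 0.4, -1.6]
grip_width: 45.4
```

>>> {"api": "carry_out", "payload": {"xyz": [[0.59, 0.28, 0], [0.605, 0.24, 0], [0.62, 0.2, 0], [0.63, 0.155, 0], [0.64, 0.11, 0], [0.65, 0.07, 0], [0, 0, 0], [0, 0, 0]], "dr": [[0, 0, 0.5], [0, 0, 0.5], [0, 0, 0.5], [0, 0, 0.5], [0, 0, 0.5], [0, 0, 0.5], [0, 0, 0], [0, 0, 0]]}}

```text
time: 6.32
tool_pos: [498.9, -65.7, 172.3]
tcp_rot: [-3.139, 0.0, 1.365]
contact_force: [-0.2, 0.1, -2.1]
grip_width: 45.6
```

Run:
```python
from h import *
import cv2
for i in range(4): w=capture("wrist");
cv2.imwrite("pics/w3.png",w["image"])
o=get_obs();print(o["tool_pos"],o["tcp_rot"],o["grip_width"],o["time"])
np.save("w3.npy",w["pose"])
L=np.array([[70,-62,45],[-70,-62,45],[0,0,45],[0,46,45]]);print(proj(w,L@Rz(-.205).T+[522,42,0]))
cv2.imwrite("pics/w3c.png",cv2.resize(w["image"][20:270,160:520],None,fx=2.2,fy=2.2,interpolation=cv2.INTER_CUBIC))
```

```text
[499.36282546 -66.48654134 173.30269851] [-3.14083736e+00 -1.16635355e-05  1.36257116e+00] 45.63474150005083 6.525
[[408.25110649 138.73372734]
 [230.16014972 139.11894622]
 [319.03788703  53.58224405]
 [318.94075498 -17.49363936]]
```

View pics/w3.png

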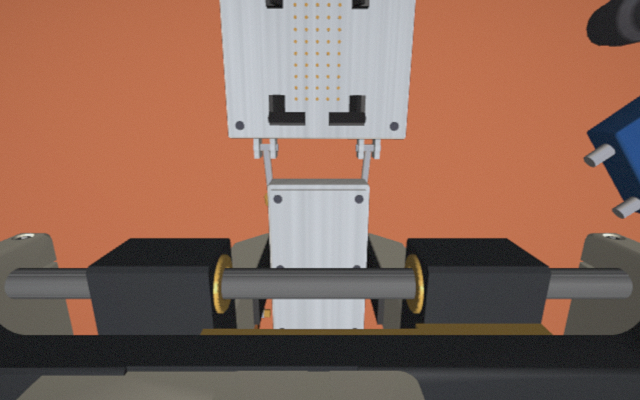

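View pics/w3c.png

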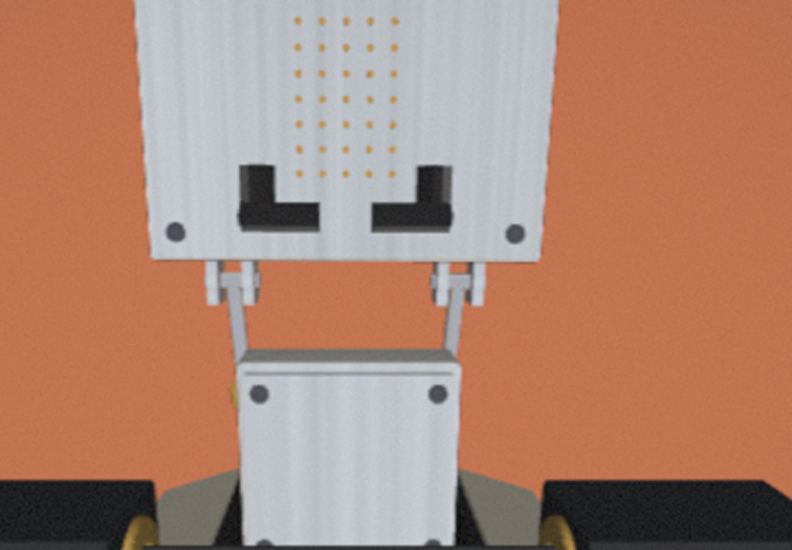

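Run:
```python
from h import *
w=capture("wrist");print(w["pose"][:3,3]);w["pose"]=np.load("w3.npy");print(w["pose"][:3,3])
o=get_obs();print(o["tool_pos"],o["tcp_rot"])
U=lambda p:uc(p,160,20,2.2)
fc=U([(541,262),(152,260.5)])
se=U([(136,0),(556,0)])
def f(p):
    L=np.array([[70,-62,45],[-70,-62,45],[-70,p[3],45],[70,p[4],45]],float)
    return (proj(w,L@Rz(p[2]).T+[p[0],p[1],0])-np.r_[fc,se]).ravel()
r=least_squares(f,[522,42,-.205,30,30],x_scale=[10,10,.1,10,10]);print(r.x,f(r.x).reshape(-1,2).round(2))
x=r.x
# notch edges x=+-9 y=-41.5..-50 z=58?
for z in(58,52):
  for y in (-41.5,-46,-51):print(z,y,((proj(w,np.array([[-9,y,z],[9,y,z]])@Rz(x[2]).T+[x[0],x[1],0])+.5-[160,20])*2.2-.5).round(0).tolist())
zt=173.3-23.9+18
mc=U([(240,364),(460,364)]);b=back(w,mc,zt);print(b,np.linalg.norm(b[1]-b[0]))
h=U([(259,394),(438,394)]);print(back(w,h,zt))
```

```text
[513.360675     2.14765035 309.35951857]
[513.30851875   2.14228179 309.16392011]
[499.45421796 -66.44130411 173.46790984] [-3.14118090e+00 -1.41541253e-05  1.36258800e+00]
[ 5.20657305e+02  4.26013391e+01 -2.08651978e-01  2.20343233e+01
  2.21609216e+01] [[ 0.5  -0.16]
 [-0.82  0.25]
 [-1.75  0.12]
 [ 2.04  0.14]]
58 -41.5 [[319.0, 202.0], [373.0, 202.0]]
58 -46 [[319.0, 216.0], [373.0, 216.0]]
58 -51 [[319.0, 231.0], [373.0, 231.0]]
52 -41.5 [[320.0, 202.0], [372.0, 202.0]]
52 -46 [[320.0, 216.0], [372.0, 216.0]]
52 -51 [[320.0, 230.0], [372.0, 231.0]]
[[485.54023151 -24.05387648 167.4       ]
 [528.3792199  -33.04628331 167.4       ]] 43.77262051370461
[[487.77587665 -30.83333944 167.4       ]
 [523.02250413 -38.2294612  167.4       ]]
```

Run:
```python
from h import *
w=capture("wrist");w["pose"]=np.load("w1.npy")
hb=back(w,uc([(119,99),(318,100),(121,285),(315,285),(123,461),(312,461)],280,125,6),18)
L=(hb-[445.06,-293.43,0])@Rz(.2123);print(L.round(1))
w["pose"]=np.load("w3.npy")
U=lambda p:uc(p,160,20,2.2)
h=back(w,U([(259,394),(438,394)]),167.4);l=h@Rz(-.208)
t=np.array([499.4,-66.45,0])@Rz(-.208)
print((l-t).round(2))
# same for w1->pose at grasp: TCP (444.6,-293.5) yaw 1.783
print((np.array([445.06,-293.43,0])-[444.6,-293.5,0])@Rz(.2123))
```

```text
[[-18.4  33.6  18. ]
 [ 17.7  33.6  18. ]
 [-18.4  -0.6  18. ]
 [ 17.7  -0.5  18. ]
 [-18.4 -34.6  18. ]
 [ 17.6 -34.4  18. ]]
[[-18.73  32.45 167.4 ]
 [ 17.29  32.49 167.4 ]]
[ 0.4644221  -0.02849764  0.        ]
```

Run:
```python
from h import *
rows([499.4,-66.45,173.4],1.3626,[521.4,43.7,133.4],1.3626,3)
```

```text
xyz [[np.float64(0.624), np.float64(-0.007), np.float64(0.222)], [np.float64(0.624), np.float64(-0.007), np.float64(0.222)], [np.float64(0.624), np.float64(-0.007), np.float64(0.222)]] dz_turn -0.0
```

>>> {"api": "carry_out", "payload": {"xyz": [[0.4, -0.01, 0.1], [0.6, 0, 0.2], [0.6, -0.01, 0.2], [0.27, 0, 0.3], [0, 0, 0.35], [0, 0, 0.17], [0, 0, 0], [0, 0, 0]], "dr": [[0, 0, 0], [0, 0, 0], [0, 0, 0], [0, 0, 0], [0, 0, 0], [0, 0, 0], [0, 0, 0], [0, 0, 0]]}}

```text
time: 7.62
tool_pos: [522.1, 44.1, 95.2]
tcp_rot: [3.14, -0.0, 1.363]
contact_force: [0.2, 0.6, -0.9]
grip_width: 45.8
```

Run:
```python
from h import *
import cv2
for i in range(3): w=capture("wrist");
cv2.imwrite("pics/w4.png",w["image"])
o=get_obs();print(o["tool_pos"],o["tcp_rot"],o["grip_width"],o["time"])
np.save("w4.npy",w["pose"])
cv2.imwrite("pics/w4c.png",cv2.resize(w["image"][80:280,220:420],None,fx=3,fy=3,interpolation=cv2.INTER_CUBIC))
t=capture("top");cv2.imwrite("pics/t4c.png",cv2.resize(t["image"][155:240,220:350],None,fx=6,fy=6,interpolation=cv2.INTER_CUBIC))
```

```text
[521.98330318  44.21081463  95.24850082] [ 3.14017042e+00 -2.84695180e-04  1.36348480e+00] 45.77373913632857 7.775
```

View pics/w4.png

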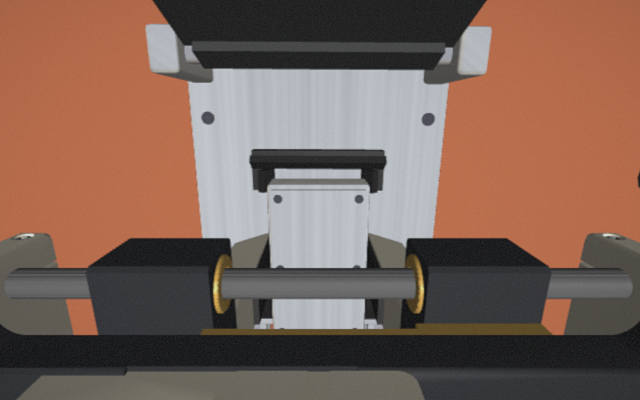

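View pics/w4c.png

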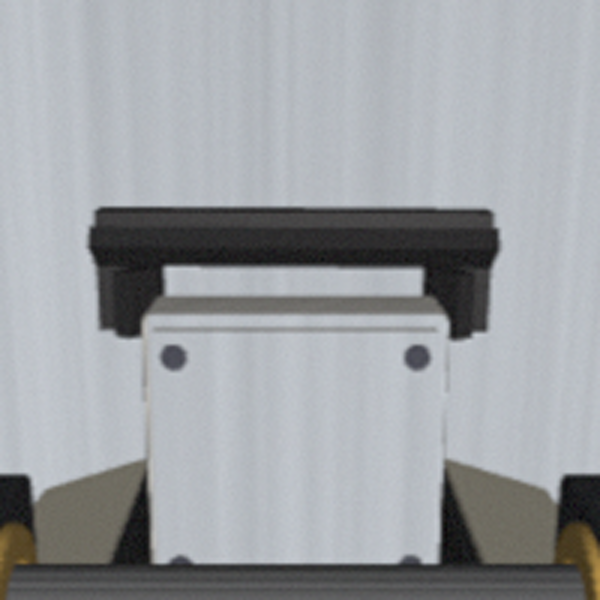

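Run:
```python
from h import *
w=capture("wrist");w["pose"]=np.load("w4.npy")
U=lambda p:uc(p,220,80,3)
a=-.2087
zt=95.25-23.9+18
T=np.array([521.98,44.21,0])
def loc(p,z):return ((back(w,U(p),z)-T)@Rz(a)).round(2)
print("holes",loc([(173,357),(417,357)],zt))
print("foot",loc([(165,266),(422,266)],45))
print("guide top outer",loc([(90,228),(498,228)],58), loc([(97,209),(493,209)],58))
print("far top edge", loc([(147,314),(443,314)],zt), "bottom edge/lower", loc([(163,297),(430,297)],zt-18))
print("plate screws",((back(w,[(208,118),(428,119)],45)-T)@Rz(a)).round(2))
print("posts etc")
```

```text
holes [[-18.63  32.48  89.35]
 [ 17.43  32.54  89.35]]
foot [[-25.17  38.58  45.  ]
 [ 23.46  38.67  45.  ]]
guide top outer [[-36.32  47.42  58.  ]
 [ 34.78  47.56  58.  ]] [[-34.93  50.72  58.  ]
 [ 33.73  50.85  58.  ]]
far top edge [[-22.23  38.97  89.35]
 [ 21.01  39.05  89.35]] bottom edge/lower [[-22.22  37.89  71.35]
 [ 21.52  37.97  71.35]]
plate screws [[-60.63  66.22  45.  ]
 [ 59.46  65.93  45.  ]]
posts etc
```

Run:
```python
from h import *
w=capture("wrist");w["pose"]=np.load("w4.npy")
U=lambda p:uc(p,220,80,3)
a=-.2087
T=np.array([521.98,44.21,0])
def loc(p,z):return ((back(w,U(p),z)-T)@Rz(a)).round(2)
print("z52",loc([(165,266),(422,266)],52));print("z58 rim",loc([(90,228),(498,228)],58),loc([(100,247),(490,247)],58));print("cheek",loc([(162,270),(425,270)],52),loc([(162,310),(427,310)],52))
o=get_obs();print(o["tool_pos"],o["time"])
```

```text
z52 [[-24.25  39.76  52.  ]
 [ 22.55  39.84  52.  ]]
z58 rim [[-36.32  47.42  58.  ]
 [ 34.78  47.56  58.  ]] [[-34.74  44.1   58.  ]
 [ 33.56  44.23  58.  ]]
cheek [[-24.83  39.02  52.  ]
 [ 23.12  39.11  52.  ]] [[-25.07  31.57  52.  ]
 [ 23.76  31.66  52.  ]]
[521.71986519  44.36084304  94.89711794] 7.925
```

>>> {"api": "carry_out", "payload": {"xyz": [[0, 0, 0.08], [0, 0, 0.08], [0, 0, 0.08], [0, 0, 0.05], [0, 0, 0], [0, 0, 0]], "dr": [[0, 0, 0], [0, 0, 0], [0, 0, 0], [0, 0, 0], [0, 0, 0], [0, 0, 0]]}}

```text
time: 8.68
tool_pos: [521.7, 44.4, 77.2]
tcp_rot: [3.141, -0.0, 1.364]
contact_force: [-0.4, -0.1, -0.9]
grip_width: 45.5
```

>>> {"api": "carry_out", "payload": {"xyz": [[0, 0, 0.04], [0, 0, 0.04], [0, 0, 0.03], [0, 0, 0.015], [0, 0, 0], [0, 0, 0]], "dr": [[0, 0, 0], [0, 0, 0], [0, 0, 0], [0, 0, 0], [0, 0, 0], [0, 0, 0]]}}

```text
time: 9.43
tool_pos: [521.6, 44.5, 69.7]
tcp_rot: [3.142, -0.0, 1.364]
contact_force: [-1.4, 0.2, -0.9]
grip_width: 45.7
```

Near the floor with hardly any side force. I'll ease down the last bit.

>>> {"api": "carry_out", "payload": {"xyz": [[0, 0, 0.015], [0, 0, 0.01], [0, 0, 0], [0, 0, 0]], "dr": [[0, 0, 0], [0, 0, 0], [0, 0, 0], [0, 0, 0]]}}

```text
time: 9.93
tool_pos: [521.7, 44.4, 68.9]
tcp_rot: [3.141, -0.0, 1.364]
contact_force: [-2.2, -0.5, 5.8]
grip_width: 45.7
```

Run:
```python
from h import *
import cv2
w=capture("wrist");
cv2.imwrite("pics/w5c.png",cv2.resize(w["image"][80:280,220:420],None,fx=3,fy=3,interpolation=cv2.INTER_CUBIC))
o=get_obs();print(o["tool_pos"],o["contact_force"],o["grip_width"],o["time"])
```

```text
[521.67926474  44.45270663  68.90465679] [-3.49031562  0.91765866  6.65728128] 45.77177341454394 9.975
```

View pics/w5c.png

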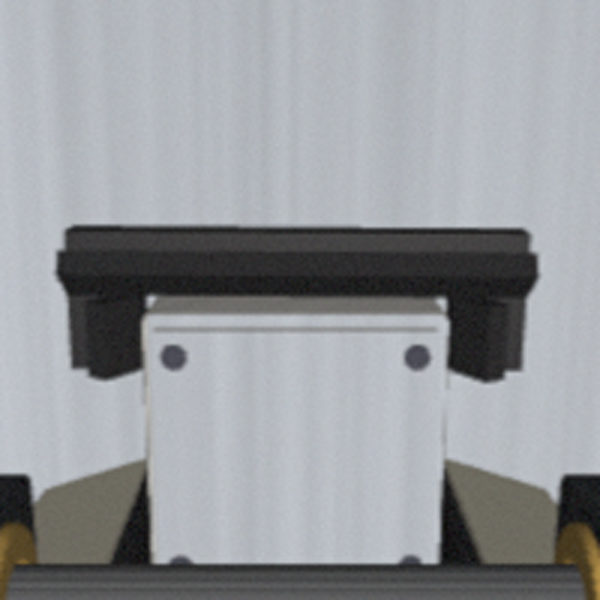

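>>> {"api": "carry_out", "payload": {"xyz": [[0, 0, 0], [0, 0, 0], [0, 0, 0], [0, 0, 0]], "dr": [[0, 0, 0], [0, 0, 0], [0, 0, 0], [0, 0, 0]], "gripper": 0.4}}

```text
time: 10.48
tool_pos: [521.6, 44.4, 68.0]
tcp_rot: [-3.142, -0.0, 1.364]
contact_force: [0.4, -0.1, 1.0]
grip_width: 64.1
```

>>> {"api": "carry_out", "payload": {"xyz": [[0, 0, -0.2], [0, 0, -0.5], [0, 0, -0.7], [0, 0, -0.6], [0, 0, 0], [0, 0, 0]], "dr": [[0, 0, 0], [0, 0, 0], [0, 0, 0], [0, 0, 0], [0, 0, 0], [0, 0, 0]]}}

```text
time: 11.22
tool_pos: [521.2, 44.5, 188.1]
tcp_rot: [-3.141, -0.0, 1.364]
contact_force: [0.7, 0.4, -0.0]
grip_width: 64.6
```

Run:
```python
from h import *
import cv2
w=capture("wrist");cv2.imwrite("pics/w6.png",w["image"])
s=capture("scene");cv2.imwrite("pics/s6c.png",cv2.resize(s["image"][60:220,295:455],None,fx=5,fy=5,interpolation=cv2.INTER_CUBIC)[:600])
o=get_obs();print(o["tool_pos"],o["contact_force"],o["grip_width"],o["time"]);np.save("w6.npy",w["pose"])
```

```text
[520.86709371  44.47453952 187.18308121] [-0.21479434 -0.07797937  0.27458863] 64.31219070257377 11.325
```

View pics/w6.png

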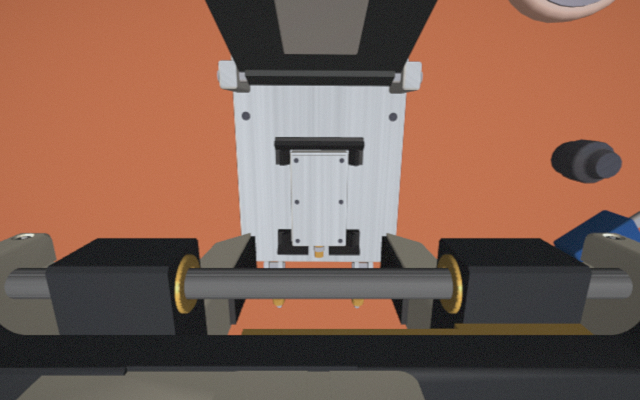

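View pics/s6c.png

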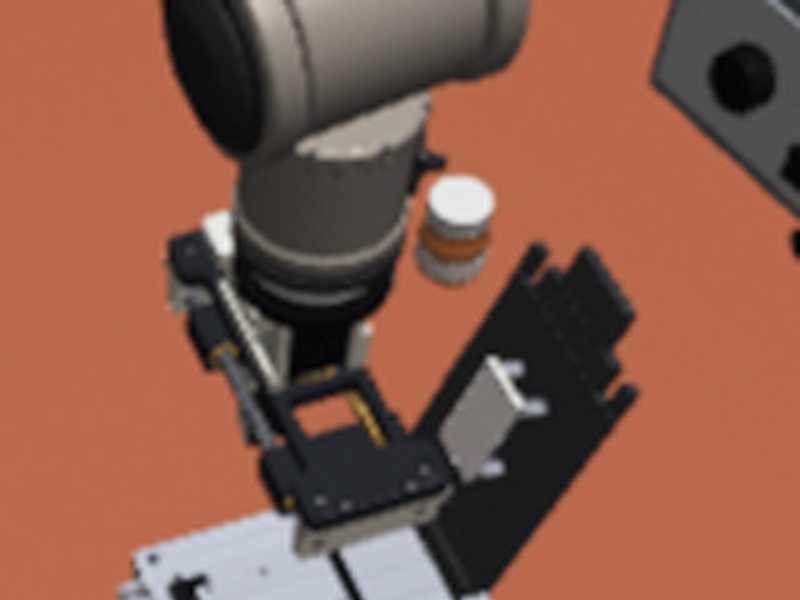

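Run:
```python
from h import *
t=capture("top");s=capture("scene")
F=np.array([520.7,42.6,0]);a=-.2087
def lid(x,r,th,h=0):return np.array([x,95-r*np.cos(th)+h*np.sin(th),80+r*np.sin(th)+h*np.cos(th)])
for th in np.arange(1.8,2.25,.05):
    P=np.array([lid(-55,173,th),lid(55,173,th),lid(-25,198,th),lid(25,198,th)])@Rz(a).T+F
    ps=((proj(s,P)+.5-[295,100])*5-.5).round(0);pt=((proj(t,P)+.5-[220,155])*6-.5).round(0)
    print(round(th,2),ps.tolist(),pt.tolist(),P[2:].mean(0).round(0))
print("jar",back(t,[(203,267)],60))
print("post check",((proj(s,np.array([[-61,95,92],[61,95,92]])@Rz(a).T+F)+.5-[295,100])*5-.5))
```

```text
1.8 [[490.0, 47.0], [586.0, 200.0], [533.0, 51.0], [578.0, 121.0]] [[94.0, 317.0], [156.0, 72.0], [86.0, 241.0], [115.0, 127.0]] [550. 180. 273.]
1.85 [[503.0, 45.0], [600.0, 199.0], [549.0, 50.0], [594.0, 120.0]] [[77.0, 314.0], [139.0, 69.0], [65.0, 236.0], [94.0, 123.0]] [552. 189. 270.]
1.9 [[517.0, 45.0], [614.0, 198.0], [565.0, 49.0], [610.0, 119.0]] [[60.0, 310.0], [122.0, 66.0], [45.0, 232.0], [74.0, 119.0]] [554. 198. 267.]
1.95 [[530.0, 45.0], [627.0, 197.0], [580.0, 49.0], [625.0, 118.0]] [[43.0, 306.0], [105.0, 63.0], [26.0, 228.0], [55.0, 115.0]] [556. 207. 264.]
2.0 [[542.0, 46.0], [640.0, 197.0], [594.0, 50.0], [640.0, 119.0]] [[28.0, 303.0], [90.0, 60.0], [8.0, 225.0], [37.0, 112.0]] [557. 216. 260.]
2.05 [[554.0, 47.0], [652.0, 198.0], [608.0, 51.0], [654.0, 120.0]] [[13.0, 299.0], [75.0, 58.0], [-9.0, 221.0], [20.0, 109.0]] [559. 225. 256.]
2.1 [[565.0, 49.0], [663.0, 199.0], [621.0, 53.0], [667.0, 122.0]] [[-1.0, 296.0], [60.0, 56.0], [-26.0, 218.0], [3.0, 107.0]] [561. 233. 251.]
2.15 [[576.0, 51.0], [674.0, 201.0], [633.0, 56.0], [679.0, 124.0]] [[-15.0, 294.0], [47.0, 54.0], [-41.0, 215.0], [-12.0, 104.0]] [563. 242. 246.]
2.2 [[586.0, 54.0], [684.0, 203.0], [644.0, 60.0], [690.0, 127.0]] [[-27.0, 291.0], [34.0, 53.0], [-55.0, 213.0], [-27.0, 102.0]] [565. 250. 240.]
jar [[327.35440273 319.31284037  60.        ]]
post check [[384.11884615 244.76825446]
 [473.99792116 407.23309213]]
```

>>> {"api": "carry_out", "payload": {"xyz": [[0, 0, -0.6], [0, 0, -0.9], [0, 0, -0.9], [0.4, 0, 0], [0.8, 0, 0], [0.9, 0, 0], [0.9, 0, 0], [0.5, 0, 0]], "dr": [[0, 0, 0], [0, 0, 0], [0, 0, 0], [0, 0, 0], [0, 0, 0], [0, 0, 0], [0, 0, 0], [0, 0, 0]], "gripper": -1}}

```text
time: 12.42
tool_pos: [564.6, 252.5, 330.8]
tcp_rot: [-3.14, 0.001, 1.366]
contact_force: [-0.3, -0.3, -0.1]
grip_width: 0.4
```

>>> {"api": "carry_out", "payload": {"xyz": [[0, 0, 0], [0, 0, 0], [0, 0, 0]], "dr": [[0, 0, 0], [0, 0, 0], [0, 0, 0]]}}

```text
time: 12.8
tool_pos: [564.8, 248.8, 332.2]
tcp_rot: [-3.142, 0.0, 1.362]
contact_force: [-0.1, -0.5, 0.2]
grip_width: 1.0
```

```bash
cat >> h.py <<'E'
F=np.array([520.7,42.6,0]);A=-.2087
def tl(p):return (np.array(p)-F)@Rz(A)
E
python3 - <<'E'
from h import *
import cv2
t=capture("top");s=capture("scene");w=capture("wrist")
cv2.imwrite("pics/s7.png",cv2.resize(s["image"][30:230,280:480],None,fx=3,fy=3))
cv2.imwrite("pics/w7.png",w["image"])
o=get_obs();print(tl(o["tool_pos"]),o["tcp_rot"],o["grip_width"],o["time"])
E
```

```text
[  0.34481074 211.14085677 332.45442216] [ 3.14123212e+00 -1.68110997e-04  1.36263175e+00] 0.3316362503569052 12.95
```

View pics/s7.png

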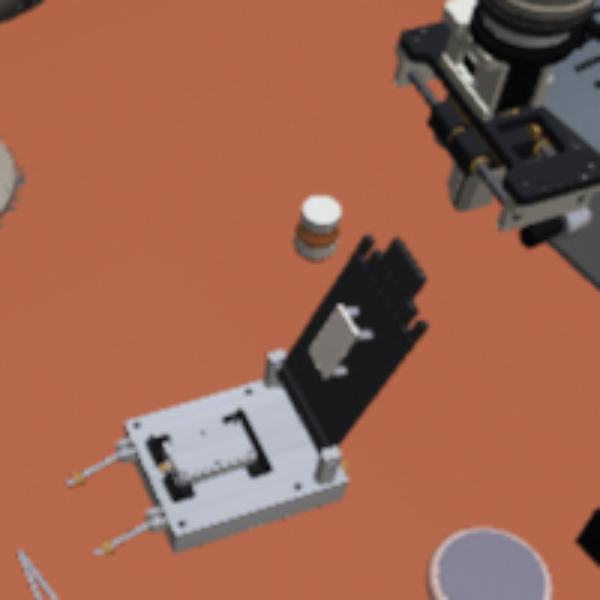

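View pics/w7.png

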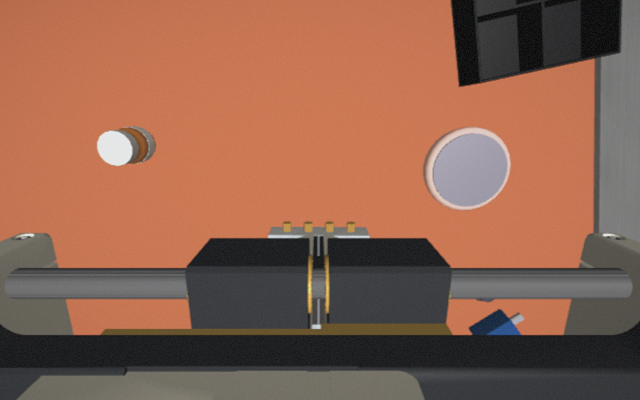

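>>> {"api": "carry_out", "payload": {"xyz": [[0, 0, 0.4], [0, 0, 0.5], [0, 0, 0.3], [-0.1, 0, 0], [-0.1, 0, 0], [-0.1, 0, 0], [0, 0, 0], [0, 0, 0]], "dr": [[0, 0, 0], [0, 0, 0], [0, 0, 0], [0, 0, 0], [0, 0, 0], [0, 0, 0], [0, 0, 0], [0, 0, 0]]}}

```text
time: 13.95
tool_pos: [561.1, 232.3, 260.5]
tcp_rot: [3.141, -0.0, 1.364]
contact_force: [-0.5, -0.4, 0.4]
grip_width: 0.8
```

Run:
```python
from h import *
import cv2
t=capture("top");s=capture("scene")
cv2.imwrite("pics/s8.png",cv2.resize(s["image"][30:230,280:480],None,fx=3,fy=3))
o=get_obs();print(tl(o["tool_pos"]),o["tcp_rot"],o["contact_force"],o["time"])
```

```text
[1.27129386e-01 1.94148164e+02 2.60254678e+02] [ 3.14137437e+00 -2.81231851e-04  1.36395988e+00] [ 0.06189659  0.34146747 -0.07364839] 14.05
```

View pics/s8.png

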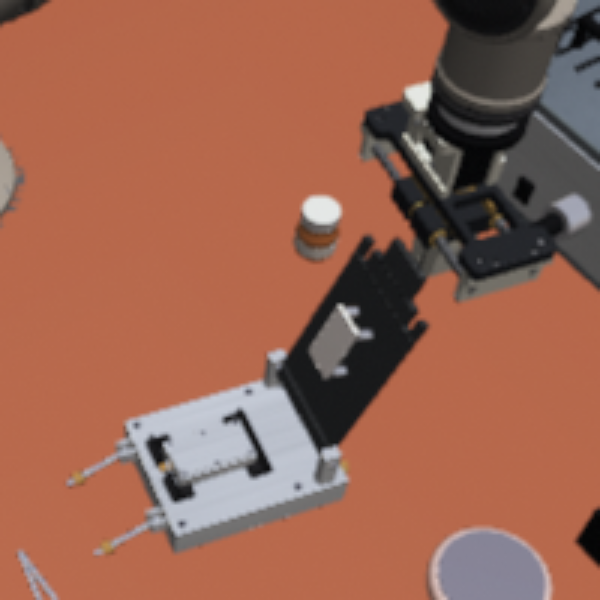

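>>> {"api": "carry_out", "payload": {"xyz": [[-0.1, 0, 0], [-0.13, 0, 0], [-0.13, 0, 0], [-0.13, 0, 0], [-0.13, 0, 0], [-0.13, 0, 0], [-0.13, 0, 0], [-0.13, 0, 0]], "dr": [[0, 0, 0], [0, 0, 0], [0, 0, 0], [0, 0, 0], [0, 0, 0], [0, 0, 0], [0, 0, 0], [0, 0, 0]]}}

```text
time: 15.05
tool_pos: [548.4, 172.4, 260.1]
tcp_rot: [-3.141, 0.0, 1.364]
contact_force: [1.1, 1.9, 1.4]
grip_width: 0.3
```

Run:
```python
from h import *
import cv2
t=capture("top");s=capture("scene")
cv2.imwrite("pics/s9.png",cv2.resize(s["image"][30:230,280:480],None,fx=3,fy=3))
o=get_obs();print(tl(o["tool_pos"]),o["tcp_rot"],o["contact_force"],o["time"])
```

```text
[2.06045441e-01 1.32264606e+02 2.60008702e+02] [-3.14113964e+00  8.48114049e-04  1.36297923e+00] [-0.72238032  0.53635722  0.50966483] 15.15
```

View pics/s9.png

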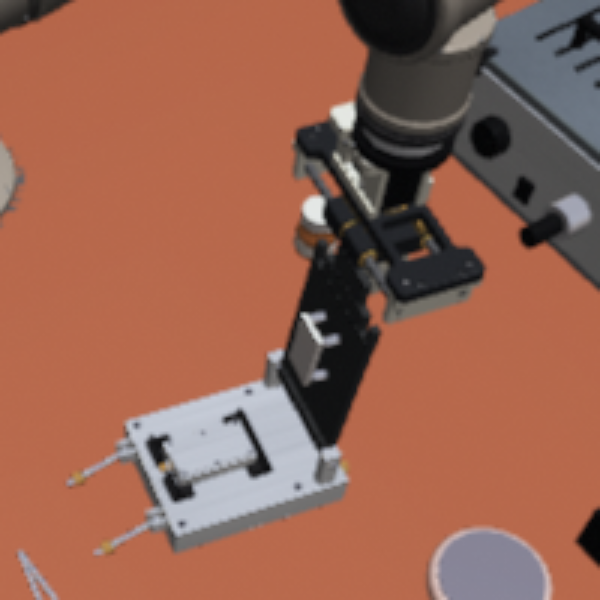

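Run:
```python
from h import *
def tcp(th):
    r=min(188,158+30*(1.57-th)/.8)
    return np.array([95-r*np.cos(th)+8*np.sin(th)+9.5,80+r*np.sin(th)+8*np.cos(th)+22])
p=np.array([132,260.])
for th in list(np.arange(1.57,.19,-.0685))+[.15,.1,.05,0]:
    q=tcp(th);d=(q-p)/60;print(round(th,3),q.round(1),"tx",d[0].round(3),"tz",(-d[1]).round(3));p=q
```

```text
1.57 [112.4 260. ] tx -0.327 tz -0.0
1.502 [101.4 262.7] tx -0.184 tz -0.046
1.433 [ 90.  264.7] tx -0.189 tz -0.033
1.364 [ 78.4 265.8] tx -0.194 tz -0.019
1.296 [ 66.5 266.1] tx -0.197 tz -0.005
1.228 [ 54.5 265.6] tx -0.2 tz 0.009
1.159 [ 42.4 264.1] tx -0.202 tz 0.024
1.09 [ 30.3 261.8] tx -0.202 tz 0.039
1.022 [ 18.2 258.5] tx -0.202 tz 0.054
0.954 [  6.2 254.3] tx -0.2 tz 0.07
0.885 [ -5.6 249.2] tx -0.197 tz 0.085
0.816 [-17.2 243.2] tx -0.193 tz 0.1
0.748 [-27.9 235.7] tx -0.178 tz 0.125
0.68 [-36.7 226.4] tx -0.147 tz 0.156
0.611 [-44.9 216.4] tx -0.136 tz 0.166
0.542 [-52.4 205.9] tx -0.125 tz 0.175
0.474 [-59.1 194.9] tx -0.112 tz 0.183
0.406 [-65.1 183.5] tx -0.1 tz 0.19
0.337 [-70.3 171.7] tx -0.086 tz 0.197
0.268 [-74.6 159.6] tx -0.073 tz 0.202
0.2 [-78.2 147.2] tx -0.059 tz 0.207
0.15 [-80.2 138. ] tx -0.034 tz 0.153
0.1 [-81.8 128.7] tx -0.026 tz 0.155
0.05 [-82.9 119.4] tx -0.018 tz 0.156
0 [-83.5 110. ] tx -0.011 tz 0.156
```

>>> {"api": "carry_out", "payload": {"xyz": [[-0.165, 0, 0], [-0.165, 0, 0], [-0.18, 0, -0.04], [-0.19, 0, -0.035], [-0.195, 0, -0.02], [-0.2, 0, -0.005], [-0.2, 0, 0.01], [-0.2, 0, 0.025]], "dr": [[0, 0, 0], [0, 0, 0], [0, 0, 0], [0, 0, 0], [0, 0, 0], [0, 0, 0], [0, 0, 0], [0, 0, 0]]}}

```text
time: 16.15
tool_pos: [529.9, 84.4, 264.0]
tcp_rot: [3.142, -0.0, 1.364]
contact_force: [0.2, 1.8, -0.6]
grip_width: 0.7
```

Run:
```python
from h import *
import cv2
s=capture("scene")
cv2.imwrite("pics/s10.png",cv2.resize(s["image"][30:230,280:480],None,fx=3,fy=3))
o=get_obs();print(tl(o["tool_pos"]),o["tcp_rot"],o["contact_force"],o["time"])
```

```text
[  0.36391623  41.51184598 263.72442474] [-3.14117971e+00  1.14211871e-03  1.36303082e+00] [-0.18157195 -0.47982737  0.69547264] 16.2
```

View pics/s10.png

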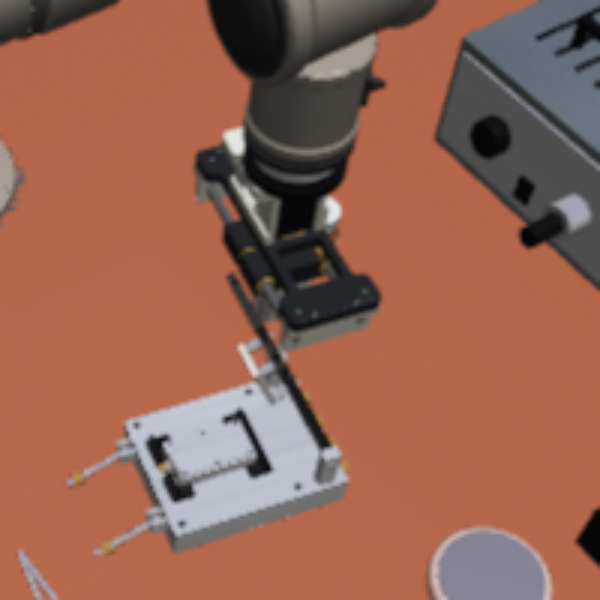

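Lid past upright and following the fingers. I'll continue along the arc.

>>> {"api": "carry_out", "payload": {"xyz": [[-0.2, 0, 0.04], [-0.2, 0, 0.055], [-0.2, 0, 0.07], [-0.195, 0, 0.085], [-0.19, 0, 0.1], [-0.18, 0, 0.125], [-0.145, 0, 0.155], [-0.135, 0, 0.165]], "dr": [[0, 0, 0], [0, 0, 0], [0, 0, 0], [0, 0, 0], [0, 0, 0], [0, 0, 0], [0, 0, 0], [0, 0, 0]]}}

```text
time: 17.2
tool_pos: [512.1, -0.3, 215.6]
tcp_rot: [-3.142, 0.0, 1.364]
contact_force: [0.9, 0.0, 0.5]
grip_width: 0.5
```

Run:
```python
from h import *
import cv2
s=capture("scene")
cv2.imwrite("pics/s11.png",cv2.resize(s["image"][30:230,260:460],None,fx=3,fy=3))
o=get_obs();print(tl(o["tool_pos"]),o["tcp_rot"],o["contact_force"],o["time"])
```

```text
[-1.18358974e-01 -4.44753057e+01  2.14285366e+02] [-3.13914767e+00  8.06755340e-04  1.36341084e+00] [-0.51414383 -1.10249934 -1.43122788] 17.25
```

View pics/s11.png

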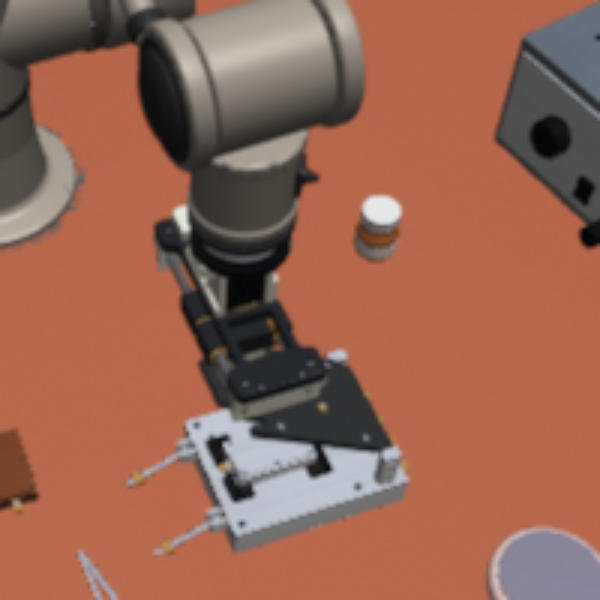

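>>> {"api": "carry_out", "payload": {"xyz": [[-0.12, 0, 0.16], [-0.115, 0, 0.18], [-0.1, 0, 0.19], [-0.085, 0, 0.195], [-0.075, 0, 0.2], [-0.055, 0, 0.17], [0, 0, 0], [0, 0, 0]], "dr": [[0, 0, 0], [0, 0, 0], [0, 0, 0], [0, 0, 0], [0, 0, 0], [0, 0, 0], [0, 0, 0], [0, 0, 0]]}}

```text
time: 18.25
tool_pos: [505.7, -31.9, 150.8]
tcp_rot: [3.141, -0.0, 1.364]
contact_force: [-0.1, 0.2, -0.2]
grip_width: 0.1
```

Run:
```python
from h import *
import cv2
s=capture("scene");w=capture("wrist")
cv2.imwrite("pics/s12.png",cv2.resize(s["image"][100:230,280:440],None,fx=4,fy=4));cv2.imwrite("pics/w12.png",w["image"])
o=get_obs();print(tl(o["tool_pos"]),o["tcp_rot"],o["contact_force"],o["time"])
```

```text
[  0.85893691 -75.88225867 151.03728864] [ 3.14065289e+00 -1.20399577e-04  1.36397201e+00] [-0.06783068  0.20142811  0.35769129] 18.35
```

View pics/s12.png

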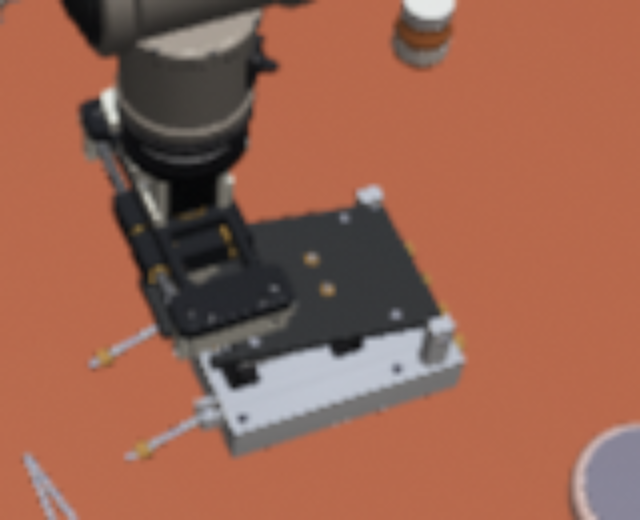

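View pics/w12.png

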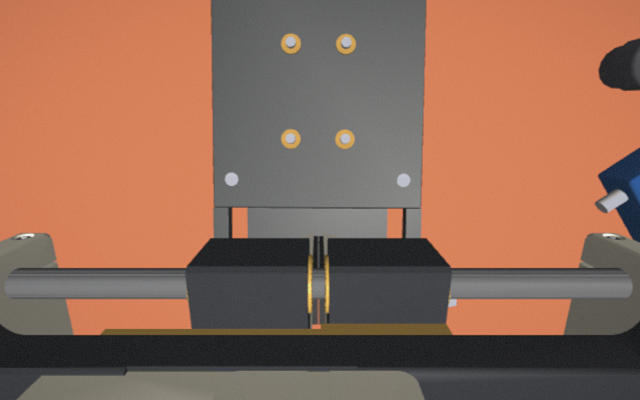

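>>> {"api": "carry_out", "payload": {"xyz": [[-0.04, 0, 0.08], [-0.03, 0, 0.08], [-0.02, 0, 0.07], [-0.02, 0, 0.05], [0, 0, 0.03], [0, 0, 0], [0, 0, 0]], "dr": [[0, 0, 0], [0, 0, 0], [0, 0, 0], [0, 0, 0], [0, 0, 0], [0, 0, 0], [0, 0, 0]]}}

```text
time: 19.23
tool_pos: [504.2, -38.3, 132.1]
tcp_rot: [3.141, -0.0, 1.364]
contact_force: [0.6, 0.2, 0.8]
grip_width: 0.2
```

>>> {"api": "carry_out", "payload": {"xyz": [[0, 0, 0.05], [0, 0, 0.05], [0, 0, 0.04], [0, 0, 0], [0, 0, 0]], "dr": [[0, 0, 0], [0, 0, 0], [0, 0, 0], [0, 0, 0], [0, 0, 0]]}}

```text
time: 19.85
tool_pos: [504.2, -38.3, 123.6]
tcp_rot: [-3.142, -0.0, 1.364]
contact_force: [0.4, -1.1, 0.1]
grip_width: 0.5
```

>>> {"api": "carry_out", "payload": {"xyz": [[0, 0, 0.03], [0, 0, 0.03], [0, 0, 0.03], [0, 0, 0], [0, 0, 0]], "dr": [[0, 0, 0], [0, 0, 0], [0, 0, 0], [0, 0, 0], [0, 0, 0]]}}

```text
time: 20.48
tool_pos: [504.2, -38.3, 118.2]
tcp_rot: [3.142, -0.0, 1.364]
contact_force: [0.4, -0.7, 2.3]
grip_width: 0.4
```

Run:
```python
from h import *
import cv2
fs=[]
for i in range(6):
    w=capture("wrist");fs.append(get_obs()["contact_force"])
print(np.mean(fs,0),np.std(fs,0))
s=capture("scene");cv2.imwrite("pics/s13.png",cv2.resize(s["image"][100:230,280:440],None,fx=4,fy=4));cv2.imwrite("pics/w13.png",w["image"])
o=get_obs();print(tl(o["tool_pos"]),o["tcp_rot"],o["time"])
```

```text
[ 0.29769355 -0.53535333  1.08486861] [0.55743021 0.41960197 0.38761785]
[  0.62107983 -82.55767017 118.21404735] [ 3.14150413e+00 -1.92404787e-04  1.36381515e+00] 20.825
```

View pics/s13.png

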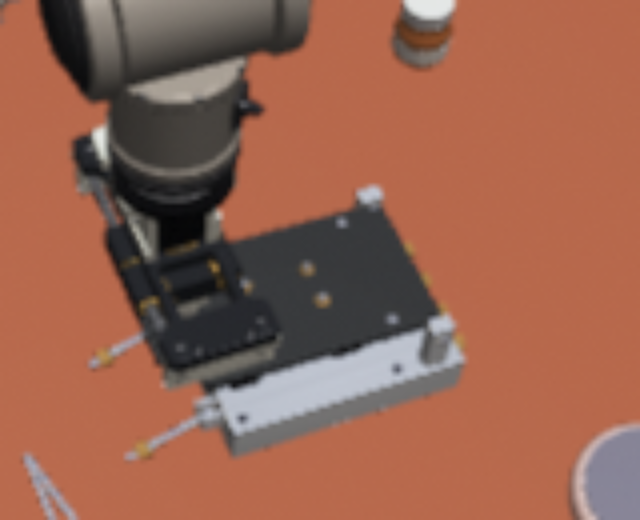

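View pics/w13.png

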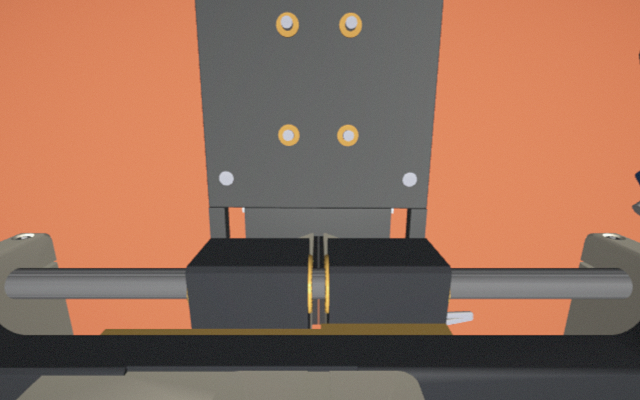

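>>> {"api": "carry_out", "payload": {"xyz": [[0, 0, 0.02], [0, 0, 0.02], [0, 0, 0.02], [0, 0, 0.02], [0, 0, 0], [0, 0, 0]], "dr": [[0, 0, 0], [0, 0, 0], [0, 0, 0], [0, 0, 0], [0, 0, 0], [0, 0, 0]]}}

```text
time: 21.58
tool_pos: [504.2, -38.6, 113.5]
tcp_rot: [3.141, 0.0, 1.364]
contact_force: [-0.6, -2.1, 4.1]
grip_width: 0.7
```

```bash
cat > m.py <<'E'
from h import *
import cv2,sys
fs=[];ps=[]
for i in range(8):
    w=capture("wrist");o=get_obs();fs.append(o["contact_force"]);ps.append(tl(o["tool_pos"]))
print("F",np.mean(fs,0).round(2),np.std(fs,0).round(2),"P",np.mean(ps,0).round(2),o["time"],o["tcp_rot"].round(4))
cv2.imwrite(f"pics/w{sys.argv[1]}.png",w["image"]);np.save(f"w{sys.argv[1]}.npy",w["pose"])
E
python3 m.py 14
```

```text
F [-0.81 -2.94  4.13] [0.41 0.4  0.42] P [  0.67 -82.74 113.43] 21.975 [ 3.1413 -0.      1.3638]
```

>>> {"api": "carry_out", "payload": {"xyz": [[0, 0, 0.015], [0, 0, 0.015], [0, 0, 0.015], [0, 0, 0.01], [0, 0, 0], [0, 0, 0], [0, 0, 0]], "dr": [[0, 0, 0], [0, 0, 0], [0, 0, 0], [0, 0, 0], [0, 0, 0], [0, 0, 0], [0, 0, 0]]}}

```text
time: 22.85
tool_pos: [504.2, -38.6, 110.6]
tcp_rot: [3.141, 0.0, 1.364]
contact_force: [-1.3, -3.2, 8.8]
grip_width: 0.7
```

```bash
python3 m.py 15
python3 - <<'E'
from h import *
import cv2
s=capture("scene");cv2.imwrite("pics/s15.png",cv2.resize(s["image"][110:230,280:420],None,fx=5,fy=5,interpolation=cv2.INTER_CUBIC))
# predicted lid top-face features in wrist for th: front edge of plate r=173 x=+-55, at outer face; screws
w=capture("wrist")
for th in(-.03,0,.03):
    f=lambda x,r,h:np.array([x,95-r*np.cos(th)+h*np.sin(th),80+r*np.sin(th)+h*np.cos(th)])
    P=np.array([f(-55,155,8),f(55,155,8),f(-55,30,8),f(55,30,8),f(-25,173,8),f(25,173,8)])@Rz(A).T+F
    print(th,proj(w,P).round(1).tolist())
E
```

```text
F [-2.36 -3.59  8.62] [0.35 0.44 0.35] P [  0.7  -82.83 110.6 ] 23.25 [3.1411e+00 3.0000e-04 1.3639e+00]
-0.03 [[210.8, 206.4], [425.2, 207.0], [182.2, -89.0], [455.3, -88.2], [270.7, 238.9], [365.2, 239.2]]
0 [[207.9, 208.7], [428.1, 209.2], [181.3, -91.0], [456.3, -90.2], [269.3, 242.4], [366.6, 242.7]]
0.03 [[204.7, 210.8], [431.2, 211.4], [180.3, -93.1], [457.3, -92.2], [267.8, 245.8], [368.1, 246.1]]
```

View pics/w15.png

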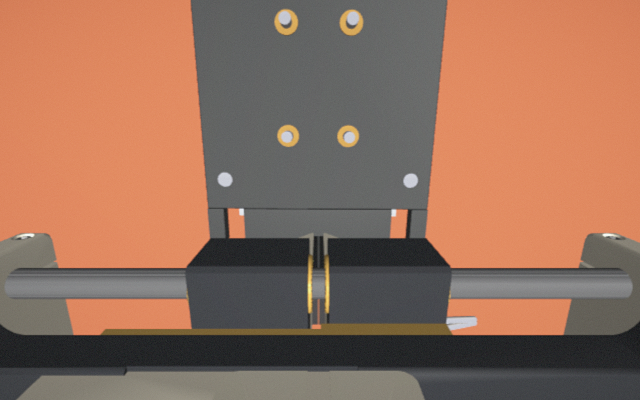

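View pics/s15.png

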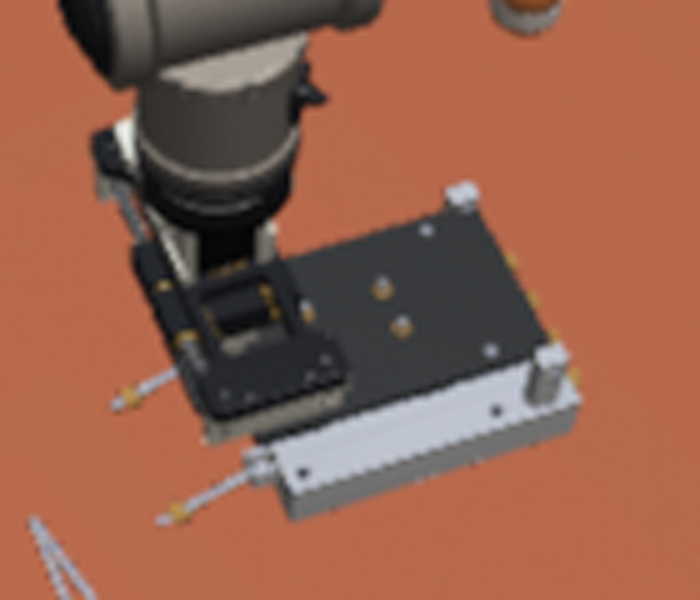

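>>> {"api": "carry_out", "payload": {"xyz": [[0, 0, 0.005], [0, 0, 0.005], [0, 0, 0], [0, 0, 0], [0, 0, 0], [0, 0, 0], [0, 0, 0], [0, 0, 0]], "dr": [[0, 0, 0], [0, 0, 0], [0, 0, 0], [0, 0, 0], [0, 0, 0], [0, 0, 0], [0, 0, 0], [0, 0, 0]]}}

```text
time: 24.35
tool_pos: [504.2, -38.6, 110.2]
tcp_rot: [3.141, 0.0, 1.364]
contact_force: [-4.1, -3.0, 10.8]
grip_width: 0.4
```

```bash
python3 m.py 16; python3 m.py 17
```

```text
F [-3.09 -3.57 10.35] [0.75 0.54 0.33] P [  0.69 -82.84 110.2 ] 24.75 [3.1410e+00 3.0000e-04 1.3639e+00]
F [-2.93 -3.9  10.15] [0.6  0.54 0.59] P [  0.71 -82.84 110.21] 25.15 [3.141e+00 4.000e-04 1.364e+00]
```

```bash
python3 -c "
from plant import close_job,get_obs
print(get_obs()['contact_force']);print(close_job());o=get_obs();print(o['contact_force'],o['tool_pos'],o['time'])"
```

```text
[-3.36084362 -4.48284557  9.72624305]
the job is handed in; nothing more can be done
None
the job is handed in; nothing more can be done
```

The module is seated in the nest with its stub in the notch. The lid is swung down onto it, and the closed fingertips are still pressing on the tab with a steady push. The job is handed in at about 25 s of the 67 s allowed; no verdict was reported.

**Loading:** I gripped the short grey module and lowered it until it touched the floor at the expected height with about 6 N. I released it there, and the picture afterwards showed it flat with its stub in the notch.

**Last checks before handing in:**
- **Lid:** it is level to within about 0.01 rad. The fingertips sit at 88.2 mm against a nominal 88, and the lid edges matched the level prediction in the wrist picture.
- **Push:** it held steady at about 10 N down on the tab, 0.7 mm off centre across the lid and about 7 mm short of the tab's middle along it. There is also a sideways force of 4 to 5 N.
- **Pad force:** I estimate about 18 N on the module, worked out from the tab force because it is not measured directly.

**What did not quite agree:** the tab force rose more steeply over the last 0.4 mm (8.6 to 10.2 N) than the springs alone explain. I put this down to hinge friction. It leaves a few newtons of uncertainty on the pad force: 18.6 N if the hinge friction still opposes the push, up to about 25 N if it has reversed. The upper end is just above the 24 N limit, but I don't expect it because the last move was downward.

The other things on the bench were not touched.

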